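# Hold the tackle box open for the lock keeper

## Task

I need both hands to sort through the tackle box, and its lid has no stay and drops shut by itself. First turn the upside-down tin cup over where it stands so that it is mouth up on the shelf, ready for what I pick out (set it down, do not drop it); then lift the lid to 60 degrees from shut and finish still holding it there with the gripper, with nothing else propping it. Do not let the lid slam or go past upright, and leave the lantern, whetstone and the two iron weights where they are.

Things in the scene. Friction and masses are not known exactly. Their poses are not given: they have to be found in the camera images.
- cup: straight-sided bare tin cup without a handle, 64 mm outside diameter, 76 mm tall, wall 3 mm, bottom 4 mm thick, about 0.12 kg, starting upside down (mouth on the shelf), either left or right of the box. Origin: centre of the outside of its closed bottom (76 mm above the shelf at the start); its z axis points from the bottom to the mouth (down at the start, up when done)
- cup_mid (a point): the middle of the cup, on its axis, halfway up (38 mm from either end)
- box: grey galvanised steel tackle box, bolted to the shelf (cannot move), 180 mm deep (its x) x 240 mm wide (its y) x 130 mm tall without lid. Origin: centre of its underside; z up; x points from the hinge side (nearest the robot) to the opening side (away from the robot), y along the hinge. As a solid it includes the lid
- lid (a joint): angle of the box's flat sheet steel lid in rad: 0 shut, growing as its far edge rises and swings up towards the robot; 1.047 is 60 degrees, 1.571 upright, stop at 1.9. The lid is about 0.45 kg, 186 mm deep x 252 mm wide, its top face 5 mm above the hinge axis, edges turned down 12 mm below the hinge axis; the hinge is free and the lid falls shut from any angle short of upright
- lid_hinge (a point): middle of the hinge axis, on the box's robot-side top edge: in the box frame at x = -90 mm, y = 0, z = 130 mm; the axis runs along the box's y
- lid_handle (a point): middle of the bow handle's round steel bar (10 mm thick, 84 mm straight between its two legs, parallel to the hinge), 135 mm from the hinge axis along the lid and 45 mm off its plane on the outside (40 mm clear of the lid's top face to the bar's centre); the point moves and turns with the lid. With the lid shut it lies 175 mm above the shelf
- lantern: tin lantern with glass chimney, 94 mm diameter, 210 mm tall, loose; origin at the centre of its underside; on the other side of the box from the cup
- whetstone: grey stone block 50 x 150 x 25 mm, loose; origin at the centre of its underside; beyond the box
- weight_large: round cast iron weight with a knob, 64 mm diameter, 60 mm tall, loose; origin at the centre of its underside; beyond the box
- weight_small: round cast iron weight with a knob, 46 mm diameter, 45 mm tall, loose; origin at the centre of its underside; beyond the box

How it is judged:
By the outcome, as a careful person would: the job done as asked, in the order asked, and still so for the second after the job is handed in, while the arm keeps its last pose, push and grip.
It also fails if it takes over 72 s, if anything falls off the work surface, if the arm or the gripper's body presses on something with over 40 N, if the wrist force passes 120 N, or if a joint passes its speed limit or range.

## Robot

A 7-joint arm with a two-finger parallel gripper is mounted at the origin on the work surface. World frame = base frame: x ahead of the robot, y to its left, z up, the work surface at z = 0. Lengths are in m, angles in rad, forces in N, time in s.
With the tool pointing down it reaches from about 0.425 to 0.95 m from the base axis. Payload 16.7 kg.
Tool frame: the origin (TCP) lies midway between the tips of the shut fingers; the grasp point (between the pads) lies 19 mm behind it; z points along the fingers, y is the line along which they close (so a half turn about z gives the same grasp; the last joint's range is limited). The gripper opens to 94 mm and grips with 3 to 60 N. Pads are 16 mm wide; open, the fingers measure 119 mm over their backs; the gripper's body (75 mm by 177 mm) begins 78 mm behind the grasp point.
Start: joints at [-0.149, 0.426, 0.074, 1.606, -0.034, 1.111, -0.067], TCP at [0.675, -0, 0.205] pointing down, gripper open.
Joint ranges: [-2.85, 2.85], [-0.5, 2.14], [-1.23, 1.37], [0.21, 2.46], [-1.02, 4.16], [0.16, 2.05], [-2.73, 2.73]. Speed limits (rad/s): [1.89, 1.89, 2.39, 2.39, 3.01, 3.01, 3.01].

## Interface

Orientations are given as a 3x3 rotation matrix whose columns are the frame's x, y, z axes.
In Python, from workcell import manip gives the robot as it stands. Calls block until the motion is done:
- manip.movep(position, orientation): joint-space move of the TCP to a pose.
- manip.line_to(position, frame=None, speed=0.15, force_limit=None): straight line of the TCP; frame=None keeps the orientation; speed is the mean speed in m/s. With force_limit (N) it stops when the force on the tool has changed by that much, and returns True; else False.
- manip.move_j(angles): joint-space move.
- manip.gripper_to(opening): finger opening in m; the grip force is fixed at half the most; returns when the fingers have stopped.
- manip.wait(seconds).
- manip.inverse_kinematics(position, orientation): joint angles nearest the present ones, or None.
- manip.get_state(): the state.
- manip.grab_frame(name): name is "scene" or "side" or "wrist"; returns the picture (420x560x3 uint8, red, green, blue); there is no depth.
- manip.calibration(name): a dict with "camera_matrix" (3x3 intrinsics, pixels), "view" (4x4, takes a point from world to camera coordinates). Camera axes: x right, y up, looking along -z (the intrinsics and any distortion apply to the point x, -y, -z); pixel columns grow to the right and rows downward; lengths in m; the calibration is good to about 2 mm. A picture is of the moment at which its call begins: read the wrist's pose just before it. calibration takes no time and is no camera call; for the wrist camera it gives the pose at the moment of the call.
A pose or a line that the arm cannot do raises manip.Unreachable and nothing moves.
- manip.finish_job(): hands the job in; it is judged then, once.
The state is a dict: "t": time; "qpos": joint angles; "dq": joint speeds; "joint_efforts": joint torques, N m; "position": TCP position; "tool_rot": TCP orientation; "contact_force": force on the tool from outside, world axes, zero at the start; "ft_torque": the same for the moment, N m; "gripper_width": finger opening in m; "finger_force": force on a finger pad.
Only numpy, scipy, OpenCV 4.12 (cv2) and the standard library are available. Lean on these libraries where they do the work, as an engineer would, in place of code of your own. Each camera call takes 0.05 s, during which the arm holds its last target. There are 200 camera calls.

## Working session

There is one attempt and no reset: what is moved stays moved. The work goes in short steps, each a Python script; the robot and the scene stay as the last script left them, time stands still between calls to the robot, and variables do not carry over. Pictures are saved under pics/ and viewed, at most 10 in all, crops included, and the job is handed in when it is done.

```bash
mkdir -p pics; python3 - <<'E'
from workcell import manip
import cv2,numpy as np
ims=[]
for n in("scene","side","wrist"):
    c=manip.calibration(n); im=manip.grab_frame(n); cv2.imwrite(f"pics/{n}0.png",im[:,:,::-1]); print(n,{k:(np.round(v,4).tolist() if hasattr(v,'__len__') else v) for k,v in c.items()})
print(manip.get_state())
E
```

```text
scene {'camera_matrix': [[379.9602, 0.0, 286.2448], [0.0, 379.9602, 209.3635], [0.0, 0.0, 1.0]], 'view': [[-0.8228, 0.5681, -0.0141, 0.5226], [-0.4454, -0.6292, 0.6369, 0.1874], [0.353, 0.5304, 0.7708, -1.191], [0.0, 0.0, 0.0, 1.0]]}
side {'camera_matrix': [[394.3358, 0.0, 276.8301], [0.0, 394.3358, 212.6289], [0.0, 0.0, 1.0]], 'view': [[0.8642, -0.5027, 0.0208, -0.5273], [0.3397, 0.6135, 0.7129, -0.2803], [-0.3712, -0.609, 0.701, -0.7273], [0.0, 0.0, 0.0, 1.0]]}
wrist {'camera_matrix': [[361.895, 0.0, 282.1103], [0.0, 361.895, 204.7769], [0.0, 0.0, 1.0]], 'view': [[1.0, 0.0003, -0.002, -0.6727], [-0.0007, 0.9731, -0.2305, 0.0253], [0.0019, 0.2305, 0.9731, -0.3904], [0.0, 0.0, 0.0, 1.0]]}
{'t': 0.15, 'qpos': array([-0.14950258,  0.42655416,  0.07388596,  1.60644006, -0.03409505,
        1.11075459, -0.06709156]), 'dq': array([ 1.81269116e-03, -2.80522226e-03, -1.47474694e-03, -1.95544379e-03,
       -6.51707730e-04,  1.05961313e-03, -5.93212671e-05]), 'joint_efforts': array([ 3.71428541e-03, -9.36296225e+01,  3.66915867e+00, -4.54431260e+01,
       -4.87569754e-02,  1.79132586e-02,  2.30669798e-05]), 'position': array([ 6.74687627e-01, -4.04941770e-05,  2.04968961e-01]), 'tool_rot': array([[ 4.52396915e-05,  9.99999600e-01, -8.93491622e-04],
       [ 9.99999996e-01, -4.53028659e-05, -7.06849729e-05],
       [-7.07254224e-05, -8.93488421e-04, -9.99999598e-01]]), 'contact_force': array([ 0.83596965, -0.48264438, -0.57358178]), 'ft_torque': array([0.02281064, 0.02564883, 0.05163205]), 'finger_force': 0.0, 'gripper_width': 0.09387777573989063}
```

View pics/scene0.png

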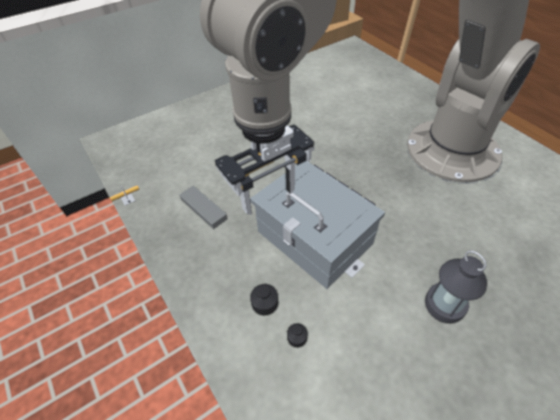

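View pics/side0.png

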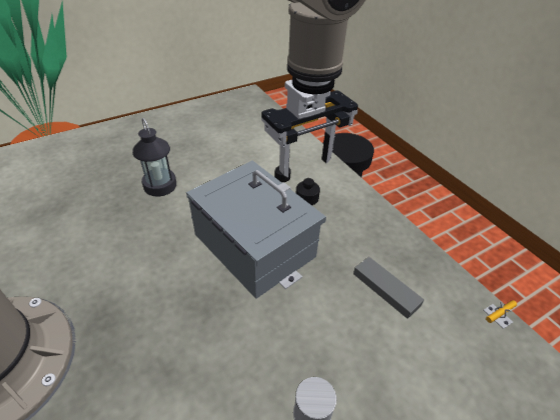

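The side view shows the cup with its top disc at about (316,398), the box lid with corners at (250,165), (325,215), (258,275) and (188,192), and the handle bar from (255,172) to (288,190). The scene view shows the same handle from (290,195) to (322,215), with the lantern on the robot's right.

```bash
cat > h.py <<'E'
from workcell import manip
import cv2,numpy as np
def ray(c,uv):
    K=np.array(c["camera_matrix"]);V=np.array(c["view"]);R=V[:3,:3]
    d=np.linalg.inv(K)@[uv[0],uv[1],1]; d=R.T@(d*[1,-1,-1]); return -R.T@V[:3,3],d/np.linalg.norm(d)
def onz(c,uv,z):
    o,d=ray(c,uv); return o+d*(z-o[2])/d[2]
def tri(rs):
    A=sum(np.eye(3)-np.outer(d,d) for o,d in rs); b=sum((np.eye(3)-np.outer(d,d))@o for o,d in rs); return np.linalg.solve(A,b)
def proj(c,p):
    K=np.array(c["camera_matrix"]);V=np.array(c["view"]);q=(V@[*p,1])[:3]*[1,-1,-1];q=K@q;return q[:2]/q[2]
E
python3 - <<'E'
from h import *
S=manip.calibration("side");C=manip.calibration("scene")
for p in [(250,165),(325,215),(258,275),(188,192)]: print("lid side",onz(S,p,.135).round(3))
for p in [(313,168),(382,212),(330,272),(252,202)]: print("lid scene",onz(C,p,.135).round(3))
print("bar side",[onz(S,p,.175).round(3) for p in((255,173),(288,190))])
print("bar scene",[onz(C,p,.175).round(3) for p in((290,193),(322,215))])
print("lantern",onz(C,(447,303),.0).round(3),onz(S,(159,187),0).round(3),"whet",onz(C,(203,207),.025).round(3),onz(S,(388,287),.025).round(3),"w",onz(C,(264,300),.03).round(3),onz(C,(297,335),.02).round(3))
im=cv2.imread("pics/side0.png")
g=cv2.cvtColor(im,cv2.COLOR_BGR2GRAY)
print("cup",onz(S,(316,398),.076).round(3))
a=cv2.resize(im[150:300,170:340],None,fx=3.4,fy=3.4,interpolation=cv2.INTER_CUBIC)[:500]
b=cv2.resize(im[370:420,270:362],None,fx=2.2*1.0,fy=2.2,interpolation=cv2.INTER_CUBIC)
w=np.zeros((600,800,3),np.uint8); w[:a.shape[0],:a.shape[1]]=a; w[490:600,590:590+b.shape[1]]=b[:110,:210]
cv2.imwrite("pics/crop.png",w)
E
```

```text
lid side [0.617 0.146 0.135]
lid side [ 0.677 -0.083  0.135]
lid side [ 0.479 -0.151  0.135]
lid side [0.451 0.125 0.135]
lid scene [ 0.495 -0.081  0.135]
lid scene [0.454 0.123 0.135]
lid scene [0.648 0.176 0.135]
lid scene [ 0.679 -0.074  0.135]
bar side [array([0.59 , 0.068, 0.175]), array([ 0.624, -0.015,  0.175])]
bar scene [array([ 0.611, -0.016,  0.175]), array([0.592, 0.075, 0.175])]
lantern [0.423 0.336 0.   ] [0.428 0.335 0.   ] whet [ 0.754 -0.221  0.025] [ 0.743 -0.241  0.025] w [0.767 0.105 0.03 ] [0.75  0.207 0.02 ]
cup [ 0.466 -0.367  0.076]
```

View pics/crop.png

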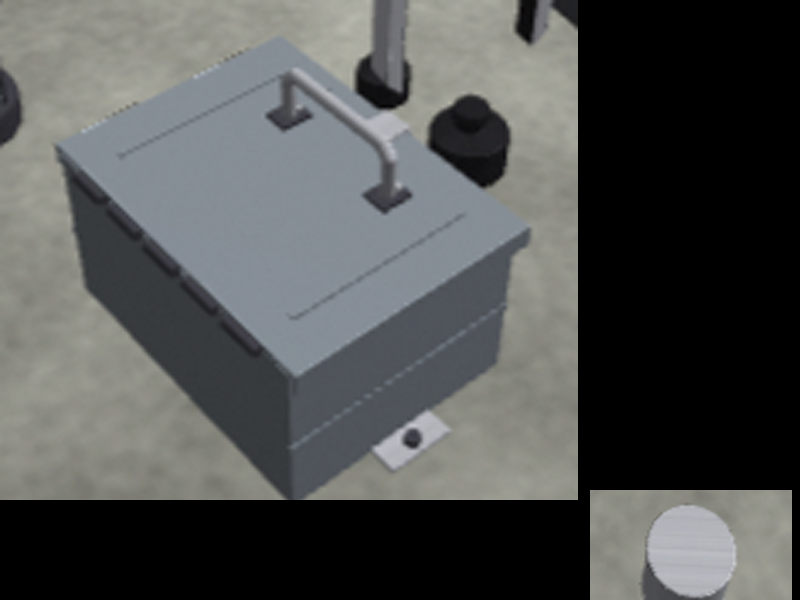

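The enlarged side view puts the lid corners at (252.9,160.9), (325.9,218.5), (256.8,261.2) and (186.8,193.5). The bar ends are at (255.9,171.5) and (284.7,193.5), and the cup top centre is at (316,397.7). Next I fit the box pose and check the arm's reach.

```bash
python3 - <<'E'
from h import *
S=manip.calibration("side")
P=[onz(S,p,.135)[:2] for p in [(252.9,160.9),(325.9,218.5),(256.8,261.2),(186.8,193.5)]]
P=np.array(P);print(P.round(3))
# far-left, far-right, near-right, near-left
L=[np.linalg.norm(P[i]-P[(i+1)%4]).round(3) for i in range(4)];print(L)
y=(P[0]-P[1])+(P[3]-P[2]);x=(P[0]-P[3])+(P[1]-P[2]);print(np.degrees([np.arctan2(-y[0],y[1]),np.arctan2(x[1],x[0])]),P.mean(0))
print([onz(S,p,.175).round(3) for p in((255.9,171.5),(284.7,193.5))])
cup=np.array([.466,-.367])
def frame(az,el,roll=0):
    z=np.array([np.cos(az)*np.cos(el),np.sin(az)*np.cos(el),np.sin(el)]); y=np.array([-np.sin(az),np.cos(az),0])
    if roll:y=-y
    return np.column_stack([np.cross(y,z),y,z])
a0=np.arctan2(cup[1],cup[0])
for el in(-10,-15,-20,-30,-45,-60,-90,-120,-135):
  for zc in(.04,.15):
    r=[]
    for az in range(-180,180,30):
      for ro in(0,1):
        F=frame(a0+np.radians(az),np.radians(el),ro)
        q=manip.inverse_kinematics(np.r_[cup,zc]+F[:,2]*.019,F)
        if q is not None:r.append((az,ro))
    print(el,zc,r)
E
```

```text
[[ 0.63   0.157]
 [ 0.672 -0.092]
 [ 0.493 -0.122]
 [ 0.447  0.121]]
[np.float64(0.252), np.float64(0.182), np.float64(0.247), np.float64(0.187)]
[10.05786269 10.07661774] [0.56054471 0.01605608]
[array([0.594, 0.072, 0.175]), array([ 0.613, -0.021,  0.175])]
-10 0.04 [(-120, 0), (-120, 1), (-90, 0), (-90, 1), (-60, 0), (-60, 1), (-30, 0), (-30, 1), (30, 0), (30, 1), (60, 0), (60, 1), (90, 0), (90, 1), (120, 0), (120, 1)]
-10 0.15 [(-120, 0), (-120, 1), (-90, 0), (-90, 1), (-60, 0), (-60, 1), (30, 0), (60, 0), (60, 1), (90, 0), (90, 1), (120, 0), (120, 1)]
-15 0.04 [(-150, 0), (-150, 1), (-120, 0), (-120, 1), (-90, 0), (-90, 1), (-60, 0), (-60, 1), (-30, 0), (-30, 1), (30, 0), (30, 1), (60, 0), (60, 1), (90, 0), (90, 1), (120, 0), (120, 1), (150, 0), (150, 1)]
-15 0.15 [(-120, 0), (-120, 1), (-90, 0), (-90, 1), (-60, 0), (-60, 1), (60, 0), (60, 1), (90, 0), (90, 1), (120, 0), (120, 1)]
-20 0.04 [(-150, 0), (-150, 1), (-120, 0), (-120, 1), (-90, 0), (-90, 1), (-60, 0), (-60, 1), (-30, 0), (-30, 1), (30, 0), (30, 1), (60, 0), (60, 1), (90, 0), (90, 1), (120, 0), (120, 1), (150, 0), (15
[... 2299 characters left out ...]
1)]
-120 0.15 [(-180, 0), (-180, 1), (-150, 0), (-150, 1), (-120, 0), (-120, 1), (-90, 0), (-90, 1), (-60, 0), (-60, 1), (-30, 0), (-30, 1), (0, 0), (0, 1), (30, 0), (30, 1), (60, 0), (60, 1), (90, 0), (90, 1), (120, 0), (120, 1), (150, 0), (150, 1)]
-135 0.04 [(-150, 0), (-150, 1), (-120, 0), (-120, 1), (-90, 0), (-90, 1), (-60, 0), (-60, 1), (-30, 0), (-30, 1), (0, 0), (0, 1), (30, 0), (30, 1), (60, 0), (60, 1), (90, 0), (90, 1), (120, 0), (120, 1), (150, 0), (150, 1)]
-135 0.15 [(-180, 0), (-180, 1), (-120, 0), (-120, 1), (-90, 0), (-90, 1), (-60, 0), (-60, 1), (-30, 0), (-30, 1), (0, 0), (0, 1), (30, 0), (30, 1), (60, 0), (60, 1), (90, 0), (90, 1), (120, 0), (120, 1), (150, 0), (150, 1)]
```

```bash
cat >> h.py <<'E'
CUP=np.array([.466,-.367]); A=np.arctan2(CUP[1],CUP[0])-np.pi/2
def frame(el,az=A):
    el=np.radians(el)
    z=np.array([np.cos(az)*np.cos(el),np.sin(az)*np.cos(el),np.sin(el)]); y=np.array([-np.sin(az),np.cos(az),0])
    return np.column_stack([np.cross(y,z),y,z])
def tcp(g,F,back=0): return np.asarray(g)+F[:,2]*(.019-back)   # g = grasp point
def st(m=""):
    s=manip.get_state(); print(m,"t",round(s["t"],2),"p",s["position"].round(3),"q",s["qpos"].round(2),"F",s["contact_force"].round(1),"w",round(s["gripper_width"],4),"ff",round(s["finger_force"],1))
E
python3 - <<'E'
from h import *
F=frame(-45); g=np.r_[CUP,.038]
manip.movep(tcp(np.r_[CUP,.2],frame(-80)),frame(-80)); st()
manip.movep(tcp(g,F,.11),F); st()
q=manip.inverse_kinematics(tcp(np.r_[CUP,.15],frame(-135)),frame(-135));print(q)
for n in("wrist","scene"): cv2.imwrite(f"pics/{n}1.png",manip.grab_frame(n)[:,:,::-1])
c=manip.calibration("wrist"); print(proj(c,np.r_[CUP,.076]),proj(manip.calibration("scene"),np.r_[CUP,.076]))
a=np.hstack([cv2.resize(cv2.imread(f"pics/{n}1.png"),(400,300)) for n in("wrist","scene")]);cv2.imwrite("pics/p1.png",a)
E
```

```text
t 1.71 p [ 0.465 -0.368  0.181] q [ 0.15  0.34  0.39  1.84  0.05  1.01 -0.18] F [-0.3  0.3 -0. ] w 0.0944 ff 0.0
 t 2.37 p [ 0.507 -0.315  0.101] q [-0.24  0.71  0.44  1.76  0.42  1.18 -0.76] F [-0.2 -1.2  1. ] w 0.0938 ff 0.0
[ 1.17962602  0.58330772 -0.29570435  1.79719991 -0.67543691  1.11115984
  0.65712744]
[282.49698071 250.77256318] [263.22626989 124.66425454]
```

View pics/p1.png

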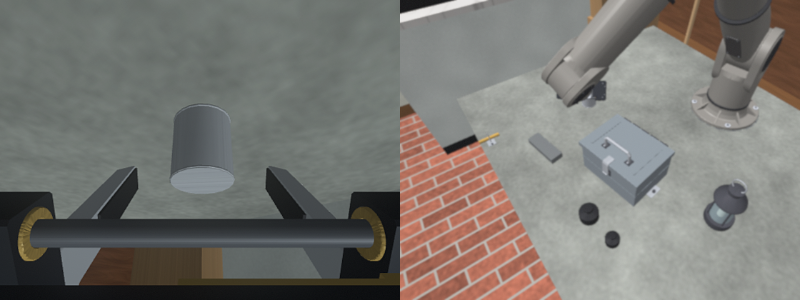

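The wrist view (left half) shows the cup between the open fingers. Its end disc is at about (284,253) at full size, against a predicted (282,251), so the cup position is good. Next I grip it, lift it, tip it by 90° and lay it down.

```bash
python3 - <<'E'
from h import *
F=frame(-45); g=np.r_[CUP,.038]
print(manip.line_to(tcp(g,F),speed=.12,force_limit=8)); st()
manip.gripper_to(.055); st("grip")
H=np.r_[CUP,.13]
manip.line_to(tcp(H,F),F,speed=.15); st()
for e in(-75,-105,-135):
    E=frame(e); manip.line_to(tcp(H,E),E,speed=.1); st()
E=frame(-135)
print(manip.line_to(tcp(np.r_[CUP,.045],E),speed=.1)); st("low")
for n in("wrist","side"): cv2.imwrite(f"pics/{n}2.png",manip.grab_frame(n)[:,:,::-1])
a=np.hstack([cv2.resize(cv2.imread(f"pics/{n}2.png"),(400,300)) for n in("wrist","side")]);cv2.imwrite("pics/p2.png",a)
E
```

```text
False
 t 3.53 p [ 0.458 -0.377  0.025] q [-0.15  0.79  0.45  1.86  0.47  0.97 -0.79] F [ 0.3  0.4 -0.4] w 0.0941 ff 0.0
grip t 4.12 p [ 0.458 -0.377  0.025] q [-0.15  0.79  0.45  1.86  0.47  0.97 -0.79] F [0.8 2.2 1.9] w 0.0633 ff 30.0
 t 4.88 p [ 0.457 -0.377  0.116] q [-0.18  0.65  0.48  1.84  0.48  1.1  -0.71] F [-0.2  0.2 -1.4] w 0.0634 ff 30.0
 t 5.58 p [ 0.463 -0.371  0.111] q [ 0.15  0.44  0.33  1.89  0.15  0.9  -0.31] F [ 0.6  0.2 -0.5] w 0.0634 ff 30.0
 t 6.38 p [ 0.47  -0.362  0.111] q [ 0.62  0.42  0.11  1.88 -0.39  0.9   0.31] F [ 1.   1.5 -1.3] w 0.0635 ff 30.0
 t 7.12 p [ 0.475 -0.355  0.117] q [ 0.99  0.59 -0.05  1.82 -0.8   1.15  0.78] F [-0.3 -0.2 -0.1] w 0.0639 ff 30.0
False
low t 8.12 p [ 0.475 -0.357  0.032] q [ 1.01  0.72 -0.07  1.83 -0.84  1.05  0.89] F [ 0.2 -1.  -1.7] w 0.0635 ff 30.0
```

View pics/p2.png

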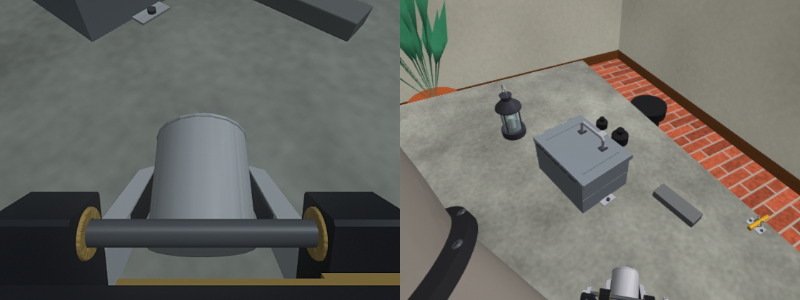

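The cup is held firmly and lies about horizontal, with its rim end at (200,120) and its bottom disc hidden behind the rod at (200,245). I lower it to contact, release, go round to the other side and regrip.

```bash
python3 - <<'E'
from h import *
E=frame(-135); F=frame(-45)
print(manip.line_to(tcp(np.r_[CUP,.027],E),speed=.03,force_limit=4)); st("touch")
manip.gripper_to(.074); manip.wait(.2); st(); manip.gripper_to(.094)
gz=manip.get_state()["position"]-E[:,2]*.019
manip.line_to(tcp(gz,E,.13),speed=.2); st("back")
for n in("wrist","scene"): cv2.imwrite(f"pics/{n}3.png",manip.grab_frame(n)[:,:,::-1])
H=np.r_[CUP,.2]
V=frame(-90)
manip.movep(tcp(H,V),V); st()
manip.movep(tcp(np.r_[CUP,.032],F,.11),F); st()
for n in("side",): cv2.imwrite(f"pics/{n}3.png",manip.grab_frame(n)[:,:,::-1])
cv2.imwrite("pics/wrist3b.png",manip.grab_frame("wrist")[:,:,::-1])
c=manip.calibration("wrist");print(proj(c,np.r_[CUP,.064])/1.4)
a=np.hstack([cv2.resize(cv2.imread(f"pics/{n}.png"),(400,300)) for n in("wrist3","wrist3b")]);cv2.imwrite("pics/p3.png",a)
E
```

```text
True
touch t 8.7 p [ 0.475 -0.357  0.018] q [ 1.01  0.74 -0.07  1.83 -0.85  1.03  0.91] F [ 1.6 -1.7  4.1] w 0.0631 ff 30.0
 t 9.31 p [ 0.474 -0.356  0.018] q [ 1.01  0.74 -0.07  1.83 -0.84  1.03  0.91] F [-0.5  0.1  0.2] w 0.074 ff 0.0
back t 10.63 p [ 0.418 -0.427  0.109] q [ 1.09  0.65 -0.    1.72 -0.75  1.26  0.84] F [ 0.7  0.8 -0.1] w 0.094 ff 0.0
 t 11.72 p [ 0.465 -0.367  0.18 ] q [ 0.45  0.32  0.13  1.83 -0.05  1.   -0.06] F [-0.8  0.9  0.5] w 0.0938 ff 0.0
 t 12.6 p [ 0.504 -0.318  0.096] q [-0.09  0.68  0.23  1.76  0.54  1.23 -0.86] F [-0.3 -1.  -0.1] w 0.0941 ff 0.0
[201.97128918 172.37266182]
```

View pics/p3.png

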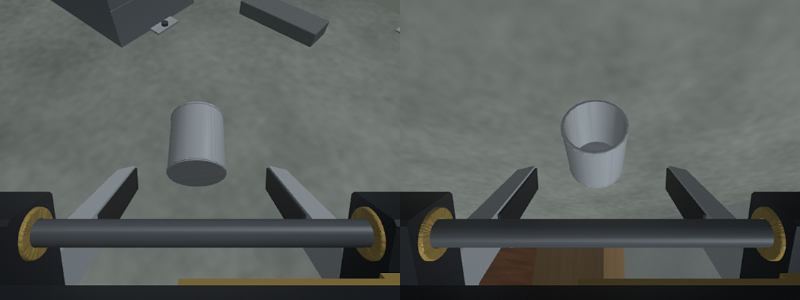

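The left view is upright and shows the cup lying with its bottom disc towards the camera. The right view is upside down because the camera is inverted there, and shows the mouth facing the tool at (195,125), about 6 mm to −y of centre. I regrip at mid-length, tip another 90° and set it down.

```bash
python3 - <<'E'
from h import *
E=frame(-135); F=frame(-45)
g=np.r_[CUP,.032]-F[:,1]*.005
manip.line_to(tcp(g,F,.11),speed=.1)
print(manip.line_to(tcp(g,F),speed=.12,force_limit=8)); st()
manip.gripper_to(.055); st("grip")
H=np.r_[CUP,.13]
manip.line_to(tcp(H,F),F,speed=.15)
for e in(-75,-105,-135):
    D=frame(e); manip.line_to(tcp(H,D),D,speed=.1)
manip.line_to(tcp(np.r_[CUP,.05],E),speed=.1); st("low")
for n in("wrist","side"): cv2.imwrite(f"pics/{n}4.png",manip.grab_frame(n)[:,:,::-1])
a=np.hstack([cv2.resize(cv2.imread(f"pics/{n}4.png"),(400,300)) for n in("wrist","side")]);cv2.imwrite("pics/p4.png",a)
E
```

```text
False
 t 14.02 p [ 0.455 -0.374  0.019] q [-0.02  0.76  0.26  1.86  0.6   1.03 -0.91] F [-0.1  0.7  0.5] w 0.094 ff 0.0
grip t 14.59 p [ 0.454 -0.374  0.019] q [-0.02  0.76  0.26  1.86  0.61  1.03 -0.91] F [0.5 0.4 1.1] w 0.0646 ff 30.0
low t 18.57 p [ 0.475 -0.357  0.037] q [ 1.14  0.72 -0.24  1.82 -0.73  1.    0.8 ] F [ 0.8  0.5 -1.3] w 0.0644 ff 30.0
```

View pics/p4.png

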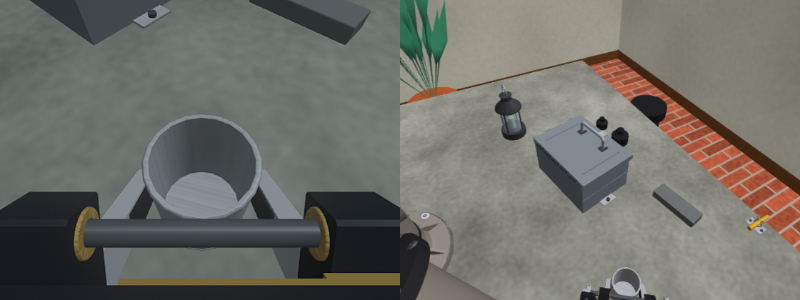

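The cup is mouth up in the gripper, with its rim at (200,165). I lower it to contact, release and back off.

```bash
python3 - <<'E'
from h import *
E=frame(-135)
print(manip.line_to(tcp(np.r_[CUP,.022],E),speed=.03,force_limit=6)); st("touch")
manip.wait(.2); manip.gripper_to(.074); manip.wait(.2); manip.gripper_to(.094); st("open")
gz=manip.get_state()["position"]-E[:,2]*.019
manip.line_to(tcp(gz,E,.13),speed=.2); st("back")
for n in("wrist","side"): cv2.imwrite(f"pics/{n}5.png",manip.grab_frame(n)[:,:,::-1])
a=np.hstack([cv2.resize(cv2.imread(f"pics/{n}5.png"),(400,300)) for n in("wrist","side")]);cv2.imwrite("pics/p5.png",a)
# lid reach check
b=np.radians(10.07);bx=np.array([np.cos(b),np.sin(b),0]);by=np.array([-np.sin(b),np.cos(b),0]);bz=np.array([0,0,1.])
lidc=np.array([.5605,.0161]);
hinge=np.r_[lidc,.13]-bx*.09; print(hinge, hinge+bx*.135)
for al in(0,20,40,60):
    t=np.radians(al);u=bx*np.cos(t)+bz*np.sin(t);n=-bx*np.sin(t)+bz*np.cos(t);p=hinge+.135*u+.045*n
    for d in(0,.5,.75,1):
        s=t*d;z=bx*np.sin(s)-bz*np.cos(s)
        for sg in(1,-1):
            y=sg*(bx*np.cos(s)+bz*np.sin(s)); R=np.column_stack([np.cross(y,z),y,z])
            q=manip.inverse_kinematics(p+z*.019,R);print(al,d,sg,None if q is None else q.round(2))
E
```

```text
True
touch t 19.2 p [ 0.474 -0.357  0.024] q [ 1.14  0.74 -0.24  1.82 -0.73  0.98  0.81] F [ 0.3 -1.1  1.3] w 0.0645 ff 30.0
open t 20.52 p [ 0.474 -0.356  0.024] q [ 1.14  0.74 -0.24  1.82 -0.73  0.98  0.81] F [-0.6  0.2 -0.1] w 0.094 ff 0.0
back t 21.32 p [ 0.418 -0.427  0.116] q [ 1.22  0.65 -0.18  1.71 -0.65  1.22  0.76] F [-0.   0.4  0.5] w 0.0937 ff 0.0
[4.71886462e-01 3.63390432e-04 1.30000000e-01] [0.60480677 0.0239683  0.13      ]
0 0 1 [ 0.39  0.44 -0.69  1.78  0.32  1.03 -0.25]
0 0 -1 [ 0.61  0.56 -1.03  1.77  0.53  1.12  2.73]
0 0.5 1 [ 0.39  0.44 -0.69  1.78  0.32  1.03 -0.25]
0 0.5 -1 [ 0.61  0.56 -1.03  1.77  0.53  1.12  2.73]
0 0.75 1 [ 0.39  0.44 -0.69  1.78  0.32  1.03 -0.25]
0 0.75 -1 [ 0.61  0.56 -1.03  1.77  0.53  1.12  2.73]
0 1 1 [ 0.39  0.44 -0.69  1.78  0.32  1.03 -0.25]
0 1 -1 [ 0.61  0.56 -1.03  1.77  0.53  1.12  2.73]
20 0 1 [ 0.5   0.39 -0.81  1.79  0.31  1.1  -0.24]
20 0 -1 [-1.01  0.55  1.22  1.87 -0.58  1.13 -2.55]
20 0.5 1 [ 0.6   0.29 -0.86  1.92  0.3   0.87 -0.23]
20 0.5 -1 [-1.11  0.41  1.24  2.   -0.55  0.9  -2.57]
20 0.75 1 [ 0.63  0.24 -0.87  1.98  0.28  0.75 -0.21]
20 0.75 -1 [-1.16  0.33  1.25  2.07 -0.54  0.77 -2.58]
20 1 1 [ 0.67  0.2  -0.88  2.05  0.27  0.63 -0.19]
20 1 -1 [-1.22  0.25  1.28  2.13 -0.52  0.64 -2.59]
40 0 1 [ 0.55  0.28 -0.82  1.83  0.23  1.13 -0.17]
40 0 -1 [-1.1   0.39  1.23  1.91 -0.41  1.13 -2.67]
40 0.5 1 [ 0.78  0.07 -0.93  2.08  0.08  0.67 -0.01]
40 0.5 -1 None
40 0.75 1 [ 0.89 -0.02 -0.98  2.2  -0.14  0.43  0.2 ]
40 0.75 -1 None
40 1 1 [ 1.13 -0.09 -1.14  2.32 -0.83  0.23  0.89]
40 1 -1 [-1.05 -0.27  0.83  2.41  0.77  0.28  2.47]
60 0 1 [ 0.59  0.17 -0.8   1.9   0.13  1.13 -0.09]
60 0 -1 None
60 0.5 1 [ 0.94 -0.18 -0.91  2.26 -0.47  0.52  0.53]
60 0.5 -1 [ 1.26 -0.25 -1.14  2.25 -0.68  0.58 -2.4 ]
60 0.75 1 None
60 0.75 -1 None
60 1 1 None
60 1 -1 None
```

View pics/p5.png

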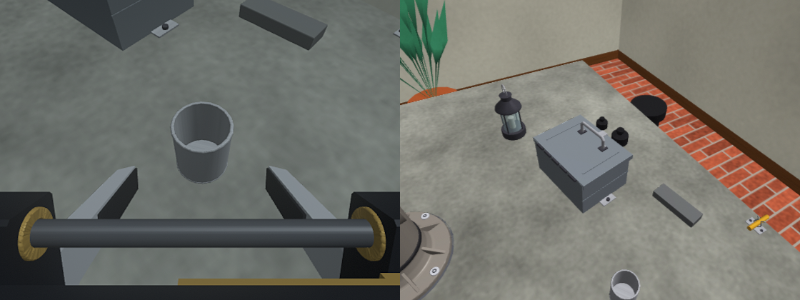

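The cup stands mouth up by itself at about (202,140) in the wrist view. Next is the lid: I move above the handle and check its position.

```bash
cat >> h.py <<'E'
b=np.radians(10.07);bx=np.array([np.cos(b),np.sin(b),0]);by=np.array([-np.sin(b),np.cos(b),0]);bz=np.array([0,0,1.])
HINGE=np.r_[.5605,.0161,.13]-bx*.09
def lidpose(al,d=.45,hinge=HINGE):
    t=np.radians(al);s=t*d
    p=hinge+.135*(bx*np.cos(t)+bz*np.sin(t))+.045*(-bx*np.sin(t)+bz*np.cos(t))
    z=bx*np.sin(s)-bz*np.cos(s);y=bx*np.cos(s)+bz*np.sin(s)
    return p,np.column_stack([np.cross(y,z),y,z])
E
python3 - <<'E'
from h import *
p=manip.get_state()["position"]
manip.line_to(p+[0,0,.2],speed=.25)
g,R=lidpose(0)
manip.movep(tcp(g+[0,0,.12],R),R); st()
c=manip.calibration("wrist");w=manip.grab_frame("wrist");s=manip.grab_frame("scene")
L=[g+by*.042*k for k in(-1,1)]
print([ (proj(c,x)).round(1) for x in L],[proj(manip.calibration("scene"),x).round(1) for x in L])
cs=[np.r_[.5605,.0161,.135]+bx*i*.093+by*j*.126 for i in(-1,1) for j in(-1,1)]
print([proj(manip.calibration("scene"),x).round(1) for x in cs])
cv2.imwrite("pics/w6.png",w[:,:,::-1]);cv2.imwrite("pics/s6.png",s[:,:,::-1])
o=np.hstack([cv2.resize(w[:,:,::-1],(400,300)),cv2.resize(s[130:310,220:420,::-1],(400,360))[:300]]);cv2.imwrite("pics/p6.png",o)
E
```

```text
t 24.19 p [0.605 0.022 0.276] q [ 0.51  0.37 -0.85  1.64  0.29  1.26 -0.22] F [ 1.  -0.5 -0.1] w 0.0941 ff 0.0
[array([284.8, 251.8]), array([284.7, 148.6])] [array([289.2, 192.8]), array([317. , 213.3])]
[array([304.1, 157.8]), array([384.5, 211. ]), array([249.8, 196.3]), array([330.6, 260.7])]
```

View pics/p6.png

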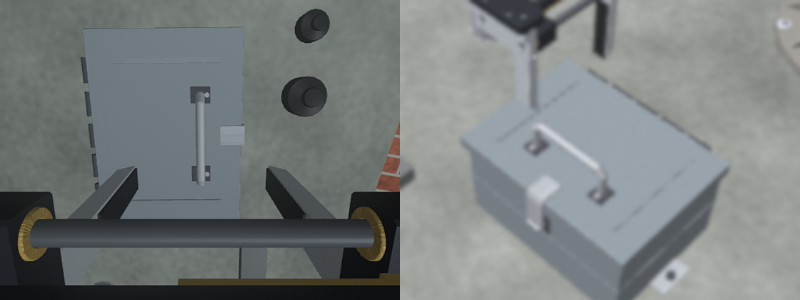

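In the wrist view the bar runs from about (281,132) to (282,255) at full size, so it is about 2 mm nearer the robot and 4 mm more to +y than I estimated; the scene view agrees. I correct for that, descend, grip and raise the lid slowly along its arc.

```bash
sed -i 's/^def lidpose/HINGE=HINGE-bx*.002+by*.004\ndef lidpose/' h.py; python3 - <<'E'
from h import *
g,R=lidpose(0)
manip.line_to(tcp(g+[0,0,.05],R),R,speed=.15)
print(manip.line_to(tcp(g,R),R,speed=.08,force_limit=8)); st()
manip.gripper_to(.02); st("pre"); manip.gripper_to(0); st("grip")
for al in range(5,31,5):
    g,R=lidpose(al); manip.line_to(tcp(g,R),R,speed=.06)
    F=manip.get_state()["contact_force"]; print(al,F.round(1))
    if np.linalg.norm(F)>35: break
st()
E
```

```text
False
 t 25.68 p [0.602 0.028 0.156] q [ 0.47  0.47 -0.81  1.78  0.39  1.05 -0.31] F [0.1 0.5 0.3] w 0.0942 ff 0.0
pre t 26.88 p [0.602 0.028 0.156] q [ 0.47  0.47 -0.81  1.78  0.39  1.05 -0.31] F [-0.5 -0.2  0.1] w 0.0197 ff 0.0
grip t 27.23 p [0.602 0.028 0.156] q [ 0.47  0.47 -0.81  1.78  0.39  1.05 -0.31] F [ 2.1 -0.1 -1.7] w 0.0088 ff 30.0
5 [ 2.6  1.6 -3. ]
10 [ 2.5  0.8 -2.5]
15 [ 5.4  0.6 -1.8]
20 [ 6.  -0.2  0.1]
25 [5.9 0.1 1.5]
30 [ 5.9 -0.5  1.3]
 t 29.32 p [0.567 0.021 0.218] q [ 0.68  0.2  -0.91  1.98  0.23  0.81 -0.17] F [ 5.9 -0.5  1.3] w 0.0089 ff 30.0
```

```bash
python3 - <<'E'
from h import *
for al in range(35,61,5):
    g,R=lidpose(al)
    manip.line_to(tcp(g,R),R,speed=.05)
    F=manip.get_state()["contact_force"]; print(al,F.round(1))
    if np.linalg.norm(F)>35: break
st(); s=manip.get_state(); print((s["position"]-s["tool_rot"][:,2]*.019-HINGE)@np.c_[bx,by,bz])
u=bx*.5+bz*.866; n=-bx*.866+bz*.5
for name in("scene","side"):
    im=manip.grab_frame(name)[:,:,::-1].copy(); c=manip.calibration(name); cv2.imwrite(f"pics/{name}7.png",im)
    print(name,[proj(c,HINGE+u*.186+n*.005+by*j*.126).round(1) for j in(-1,1)])
ims=[cv2.imread(f"pics/{n}7.png") for n in("scene","side")]
cv2.imwrite("pics/p7.png",np.hstack([cv2.resize(ims[0][80:300,180:420],(400,367)),cv2.resize(ims[1][80:300,150:390],(400,367))]))
E
```

```text
35 [ 6.4 -1.   2.1]
40 [ 6.2 -1.4  3.6]
45 [ 6.2 -1.3  3.6]
50 [ 7.2 -3.2  5.1]
55 [ 6.4 -5.   6.8]
60 [ 4.6 -4.2  8. ]
 t 31.67 p [0.507 0.01  0.254] q [ 0.83 -0.15 -0.84  2.22 -0.33  0.57  0.38] F [ 4.6 -4.2  8. ] w 0.0094 ff 30.0
[ 0.02985503 -0.00031222  0.14079813]
scene [array([278.3, 124.4]), array([373.2, 184.4])]
side [array([295.2, 176.6]), array([212.6, 115.6])]
```

View pics/p7.png

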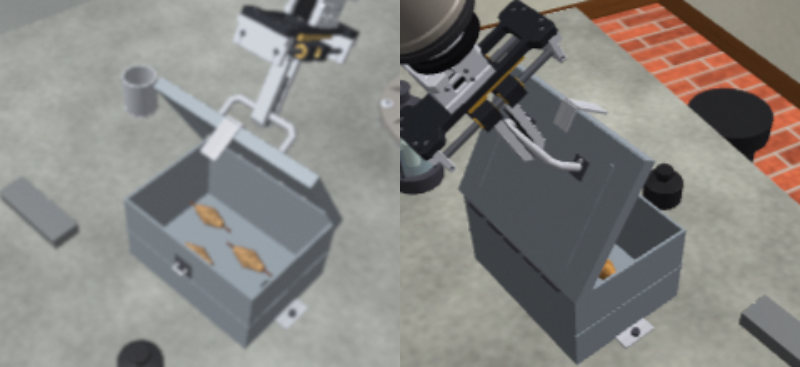

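The scene view shows the lid held open, with its lip ends at about (274,129) and (371,187). The side view shows its right lip corner at (301,176), and the cup is upright in the scene view. I triangulate that corner to check the angle.

```bash
python3 - <<'E'
from h import *
S=manip.calibration("side");C=manip.calibration("scene")
def rep(m,X):
    r=(X-HINGE)@np.c_[bx,by,bz]; print(m,r.round(4),"ang",np.degrees(np.arctan2(r[2],r[0])-np.arctan2(.005,.186)).round(1),"r",np.hypot(r[0],r[2]).round(4))
rep("tri",tri([ray(C,(274,129)),ray(S,(301,176))]))
def onx(c,uv,yy):   # ray meets the plane box-y = yy
    o,d=ray(c,uv); return o+d*((yy-(o-HINGE)@by)/(d@by))
for m,c,uv,yy in[("sideR",S,(301,176),-.126),("sceneR",C,(274,129),-.126),("sceneL",C,(371,187),.126)]: rep(m,onx(c,uv,yy))
print([proj(C,HINGE+np.r_[0,0,.005]+by*j*.126).round(1) for j in(-1,1)],[proj(S,HINGE+np.r_[0,0,.005]+by*j*.126).round(1) for j in(-1,1)])
g,R=lidpose(60); print("bar ang from TCP", np.degrees(np.arctan2(.1408,.0299)-np.arctan2(.045,.135)))
E
```

```text
tri [ 0.1018 -0.1263  0.1585] ang 55.7 r 0.1884
sideR [ 0.1025 -0.126   0.1579] ang 55.5 r 0.1883
sceneR [ 0.1017 -0.126   0.1586] ang 55.8 r 0.1884
sceneL [0.0947 0.126  0.1611] ang 58.0 r 0.1869
[array([305. , 158.8]), array([385.7, 212.2])] [array([255.8, 260.9]), array([185.8, 191.8])]
bar ang from TCP 59.57593906848305
```

The images give 56–58° against 59.6° from the arm, so I measure the lip more exactly from intensity profiles across it.

```bash
python3 - <<'E'
from h import *
C=manip.calibration("scene")
im=cv2.cvtColor(cv2.imread("pics/scene7.png"),cv2.COLOR_BGR2GRAY).astype(float)
def onx(c,uv,yy):
    o,d=ray(c,uv); return o+d*((yy-(o-HINGE)@by)/(d@by))
def pt(al,yy,nn):
    t=np.radians(al); return HINGE+.186*(bx*np.cos(t)+bz*np.sin(t))+nn*(-bx*np.sin(t)+bz*np.cos(t))+by*yy
for yy in(-.11,-.095,-.08,.06,.08,.1):
    a,b2=proj(C,pt(58,yy,.005)),proj(C,pt(58,yy,-.012)); d=(b2-a)/np.linalg.norm(b2-a)
    ss=np.arange(-7,np.linalg.norm(b2-a)+7,.5)
    pr=[cv2.getRectSubPix(im.astype(np.float32),(1,1),tuple(map(float,a+d*s)))[0,0] for s in ss]
    gr=np.gradient(cv2.GaussianBlur(np.array(pr)[None],(1,1),0)[0]); 
    pr=np.array(pr); i=gr.argmax(); j=gr.argmin()
    out=[]
    for k,nn in((i,.005),(j,-.012)):
        r=(onx(C,a+d*ss[k],yy)-HINGE)@np.c_[bx,by,bz]
        out.append((float(ss[k]),np.degrees(np.arctan2(r[2],r[0])-np.arctan2(nn,.186)).round(1),np.hypot(r[0],r[2]).round(4)))
    print(yy,"len",np.linalg.norm(b2-a).round(1),out,pr[::2].astype(int))
E
```

```text
-0.11 len 8.0 [(9.0, np.float64(52.1), np.float64(0.1865)), (6.5, np.float64(59.0), np.float64(0.1862))] [164 163 164 162 161 165 173 182 186 187 187 187 183 170 138 124 137 150
 150 140 128 117 109]
-0.095 len 8.1 [(10.0, np.float64(51.5), np.float64(0.1867)), (7.0, np.float64(58.7), np.float64(0.1863))] [164 166 166 164 162 162 172 182 187 188 188 188 185 173 139 104 100 121
 146 157 157 158 159]
-0.08 len 8.2 [(11.5, np.float64(50.6), np.float64(0.187)), (7.5, np.float64(58.4), np.float64(0.1863))] [167 166 165 166 165 168 176 185 188 188 189 190 187 173 141 101  89  92
 109 133 151 156 158]
0.06 len 8.9 [(13.5, np.float64(50.1), np.float64(0.1872)), (7.5, np.float64(58.8), np.float64(0.1862))] [151 153 153 154 158 170 186 193 194 194 196 195 194 182 151 110  86  83
  84  91 110 133 137]
0.08 len 9.0 [(13.5, np.float64(50.2), np.float64(0.1871)), (7.5, np.float64(58.9), np.float64(0.1862))] [156 155 153 151 154 165 181 191 194 194 195 195 194 182 152 111  86  83
  83  85  93 116 129 129]
0.1 len 9.1 [(14.0, np.float64(50.0), np.float64(0.1872)), (7.5, np.float64(58.9), np.float64(0.1862))] [158 157 157 158 161 169 182 192 193 195 194 195 193 185 155 115  89  82
  82  84  93 113 130 128]
```

Both lip edges agree on about 58.9°. I add about 1° and hand in.

```bash
python3 - <<'E'
from h import *
g,R=lidpose(61)
manip.line_to(tcp(g,R),R,speed=.03); manip.wait(.5); st()
print(manip.finish_job())
E
```

```text
t 32.52 p [0.505 0.01  0.254] q [ 0.82 -0.16 -0.83  2.23 -0.35  0.56  0.4 ] F [ 5.7 -4.   9.1] w 0.0091 ff 30.0
the job is handed in; nothing more can be done
None
```

The job is handed in at 32.5 s: the cup stands mouth up where it was, and the gripper is holding the lid at about 60° (image check just before a final 1° nudge read about 58.9°); I sent no move near the lantern, whetstone or weights.

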